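# Strip the manifold valve stack and start rebuilding the valve

## Robot

A 7-joint arm with a two-finger parallel gripper is mounted at the origin on the work surface. World frame = base frame: x ahead of the robot, y to its left, z up, the work surface at z = 0. Lengths are in m, angles in rad, forces in N, time in s.
With the tool pointing down it reaches from about 0.425 to 0.825 m from the base axis. Payload 3.6 kg.
Tool frame: the origin (TCP) lies at the very end of the fingers, on their centre line; the grasp point (between the pads) lies arm.grip_point_offset behind it (arm.grip_point_offset is the distance from the TCP to the grasp point, in m); z points along the fingers, y is the line along which they close (so a half turn about z gives the same grasp; the last joint's range is limited). The gripper opens to 85 mm and grips with 20 to 120 N. Pads are 22 mm wide; open, the fingers measure 114 mm over their backs; the gripper's body (76 mm by 85 mm) begins 54 mm behind the grasp point. The pads swing forward as they close: fully open they stand 13 mm farther back than shut.
Start: joints at [-1.327, 0.615, -0.013, 1.423, 0.008, 1.103, -0.04], TCP at [0.174, 0.626, 0.231] pointing down, gripper open.
Joint ranges: [-3.12, 3.12], [-0.3, 2.06], [-1.34, 1.32], [0.26, 2.42], [-1.36, 4.5], [0.01, 1.98], [-2.84, 2.84]. Speed limits (rad/s): [2.79, 2.79, 3.14, 3.14, 3.14, 3.14, 3.14].

## Interface

Orientations are given as a unit quaternion [w, x, y, z].
In Python, from bench import arm, jaws, kinematics, imaging, job gives the robot as it stands. The module is installed in compiled form; this text tells all that it offers. Calls block until the motion is done:
- arm.move_ptp(position, orientation): joint-space move of the TCP to a pose.
- arm.move_linear(position, rate=0.15, attitude=None, contact_N=None): straight line of the TCP; attitude=None keeps the orientation; rate is the mean speed in m/s. With contact_N (N) it stops when the force on the tool has changed by that much, and returns True; else False.
- arm.set_joints(angles): joint-space move.
- jaws.set_gripper(opening): opening from 0.0 (shut) to 1.0 (fully open); the grip force is fixed at half the most; returns when the fingers have stopped.
- arm.pause(seconds).
- kinematics.inverse_kinematics(position, orientation): joint angles nearest the present ones, or None.
- imaging.read_camera(name): name is "scene" or "top" or "wrist"; returns a dict with "frame" (420x560x3 uint8, red, green, blue), "K" (3x3 intrinsics, pixels), "k1" (the pictures are not rectified: a ray, as slopes to the right and down, at radius r is drawn at 1 + k1 r^2 times it, then the intrinsics apply), "R" (3x3) and "t" (3): a world point X has camera coordinates R X + t; the wrist camera has in their place "mount" (4x4, takes a point from camera to tool coordinates, whose origin is the TCP and whose axes are the flange's). Camera axes: x right, y down, z forward; pixel columns grow to the right and rows downward; lengths in m; the calibration is good to about 2 mm. A picture is of the moment at which its call begins: read the wrist's pose just before it. There is no depth.
A pose or a line that the arm cannot do raises arm.PlanningError and nothing moves.
- job.close_job(): hands the job in; it is judged then, once.
Readings, each from a call of its own:
- arm.get_time_s(): time.
- arm.get_joint_pos(): joint angles.
- arm.get_dq(): joint speeds.
- arm.get_effort(): joint torques, N m.
- arm.get_eef_pos(): TCP position.
- arm.get_eef_rot(): TCP orientation.
- arm.get_contact_force(): force on the tool from outside, world axes, zero at the start.
- arm.get_torque(): the same for the moment, N m.
- arm.get_opening(): opening from 0.0 (shut) to 1.0 (fully open).
- arm.get_finger_force(): force on a finger pad.
Only numpy, scipy, OpenCV 4.12 (cv2) and the standard library are available. Lean on these libraries where they do the work, as an engineer would, in place of code of your own. Each camera call takes 0.05 s, during which the arm holds its last target. There are 200 camera calls.

## Task

Take the stack of valve parts apart: the blue handwheel belongs in the round blue dish and the steel flange ring in the square red tray, both lying flat inside the rim. The black rubber seal goes down into the round recess of the green valve body, and the brass gland ring then sits flat and centred on top of that seal; the gland ring comes off the stack too early for that, so park it meanwhile (the cork pad is free for this). Leave the wrench and the spray bottle where they are.

Things in the scene. Friction and masses are not known exactly. Their poses are not given: they have to be found in the camera images.
- gland: Brass gland ring, outer diameter 36, bore 18, 20 high, 0.08 kg; loose, the top piece of the stack at the start (flange, seal, handwheel, gland from the bottom up, roughly concentric; the stack stands on a fixed grey 120 x 120 mat, 6 thick, its top is 88 above the worktop). Origin: centre of its underside, z up.
- wheel: Blue plastic handwheel, a knurled disc with flat faces and a 10 spindle hole, diameter 46 (47 over the ribs), 22 high, 0.05 kg; loose, second from the top, under the gland ring. Origin: centre of its underside, z up.
- seal: Black rubber seal ring, outer diameter 56, bore 24, 18 high, 0.05 kg, as stiff as the metal parts; loose, third from the top, under the handwheel. Origin: centre of its underside, z up.
- flange: Bare steel flange ring, outer diameter 66, bore 40, 22 high, 0.25 kg; loose, bottom piece of the stack, on the grey mat. Origin: centre of its underside, z up.
- body: Green valve body, a fixed round block of diameter 88, 28 high, with a pale recess floor and two short brass stubs to the sides (reaching 60 from the axis). In its top is a round recess of diameter 66, 7 deep (floor 21 above the worktop), so a seated seal stands 11 proud of the rim. Origin: centre of its underside on the worktop, z up.
- dish: Round blue dish, fixed, outer diameter 78, inner 72, floor 3 and rim 8 above the worktop. Place of the handwheel. Origin: centre of its underside, z up.
- tray: Square red tray, fixed, 100 x 100 outside, 94 x 94 inside, floor 3 and rim 8 above the worktop, sides along its x and y axes. Place of the flange ring. Origin: centre of its underside, z up.
- cork: Square cork pad, fixed, 100 x 100, 6 thick, empty: free for parking a part. Origin: centre of its underside, z up.
- wrench: Steel wrench, 200 long, lying flat on the worktop at the robot's left, along its own x axis; to be left alone. Origin: under its middle.
- spray: Closed white bottle of leak spray with a yellow label, diameter 60, 170 high, with a red cap, standing at the robot's right; to be left alone. Origin: centre of its underside.
Things that resemble listed ones, but are neither listed nor needed, are in the scene too. Leave any pink look-alike of the flange alone. Several things have the shape of the gland; the one meant has the colours described above.

How it is judged:
At the end, for the whole second after the job is handed in: Seal flat on the recess floor of the valve body (axes within 8 mm), gland flat on the seal (within 10 mm), handwheel flat in the dish (within 16 mm of centre), flange flat in the tray (within 17 mm of centre along each side); all upright within 0.1 rad, released, at rest (horizontal distance between seal and body below 0.008 m and z of seal in the frame of body between 0.018 and 0.025 m and horizontal distance between gland and seal below 0.01 m and z of gland in the frame of seal between 0.015 and 0.021 m and horizontal distance between wheel and dish below 0.016 m and z of wheel in the frame of dish between 0 and 0.006 m and x of flange in the frame of tray between -0.017 and 0.017 m and y of flange in the frame of tray between -0.017 and 0.017 m and z of flange in the frame of tray between 0 and 0.006 m and angle between each of seal, gland, wheel, flange's own z axis and vertical below 0.1 rad and linear speed of each of seal, gland, wheel, flange below 0.02 m/s and angular speed of each of seal, gland, wheel, flange below 0.2 rad/s); the robot touches nothing.
It fails at once if the wrench or the spray bottle is pushed more than 30 mm from its place, or the bottle is tipped (distance of any of wrench, spray from where it was at the start of the episode above 0.03 m or angle between spray's own z axis and vertical above 0.35 rad).
It also fails if it takes over 120 s, if anything falls off the work surface, if the arm or the gripper's body presses on something with over 40 N, if the wrist force passes 120 N, or if a joint passes its speed limit or range.

## Working session

There is one attempt and no reset: what is moved stays moved. The work goes in short steps, each a Python script; the robot and the scene stay as the last script left them, time stands still between calls to the robot, and variables do not carry over. Pictures are saved under pics/ and viewed, at most 14 in all, crops included, and the job is handed in when it is done.

```bash
mkdir -p pics
python3 - <<'E'
from bench import arm, jaws, kinematics, imaging
import cv2, pickle
for n in ("scene","top"):
    d=imaging.read_camera(n); pickle.dump(d,open(n+".pkl","wb"))
    cv2.imwrite(f"pics/{n}0.png",d["frame"][:,:,::-1])
    print(n,d["K"].tolist(),d["k1"],d["R"].tolist(),d["t"].tolist())
print(arm.grip_point_offset,arm.get_eef_rot(),arm.get_opening(),arm.get_time_s())
E
```

```text
scene [[510.8967615357898, 0.0, 275.9694424028463], [0.0, 510.8967615357898, 208.05600421304302], [0.0, 0.0, 1.0]] 0.054414836120820965 [[0.5835441333982735, 0.8120507785089996, -0.007055317100296012], [0.6696400138771816, -0.4860856034919486, -0.5615185107299991], [-0.4594110318560345, 0.32294631009007624, -0.8274340968368284]] [-0.30217734279296865, -0.27365249045924084, 1.4913812214283009]
top [[540.620157705858, 0.0, 281.8150006053609], [0.0, 540.620157705858, 211.17800797700863], [0.0, 0.0, 1.0]] 0.05367120981953388 [[0.022659556318350472, -0.999732783898266, 0.004572232111166607], [-0.979015471927482, -0.023115975915189043, -0.2024706333869146], [0.20252222158090571, 0.00011160874196711422, -0.97927766098764]] [-0.00270943210085457, 0.5024490403870965, 1.3792565532800054]
0.0187 [-1.65312127e-04  1.34959111e-01  9.90850469e-01 -1.16604921e-03] 1.003319205901362 0.1
```

View pics/top0.png

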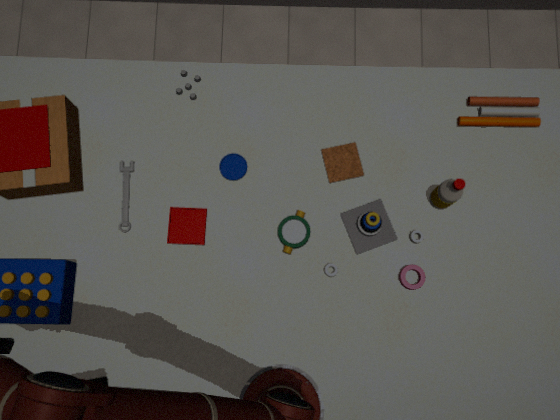

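View pics/scene0.png

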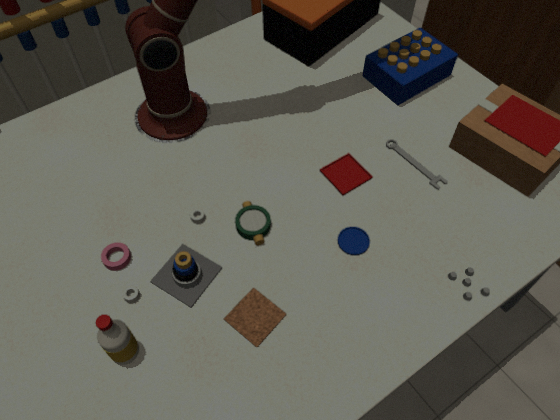

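The top view shows brass-coloured ring on the stack at about (372,219). The two gland-shaped rings at (415,236) and (330,269) are grey. The brass one on the stack fits the description. The pink flange look-alike is at (412,277), the body at (294,232), the dish at (233,167), the tray at (187,226) and the cork pad at (342,162). I'll enlarge the picture to confirm this and to measure.

```bash
cat > h.py <<'E'
import numpy as np, cv2, pickle
def ray(d,uv):
    k=d["k1"]; q=cv2.undistortPoints(np.array([[uv]],float),d["K"],np.array([k,0,0,0.]))[0,0]
    return np.array([q[0],q[1],1.])
def w(d,uv,z):
    R=np.array(d["R"]);t=np.array(d["t"]); c=-R.T@t; v=R.T@ray(d,uv)
    return c+v*(z-c[2])/v[2]
def proj(d,X):
    R=np.array(d["R"]);t=np.array(d["t"])
    return cv2.projectPoints(np.atleast_2d(X).astype(float),cv2.Rodrigues(R)[0],t,d["K"],np.array([d["k1"],0,0,0.]))[0][:,0]
E
python3 - <<'E'
import pickle,cv2
f=pickle.load(open("top.pkl","rb"))["frame"][:,:,::-1]
s=pickle.load(open("scene.pkl","rb"))["frame"][:,:,::-1]
cv2.imwrite("pics/cropA.png",cv2.resize(f[180:300,270:430],None,fx=5,fy=5,interpolation=cv2.INTER_CUBIC))
cv2.imwrite("pics/cropB.png",cv2.resize(f[135:255,160:260],None,fx=5,fy=5,interpolation=cv2.INTER_CUBIC))
cv2.imwrite("pics/cropC.png",cv2.resize(s[195:315,90:250],None,fx=5,fy=5,interpolation=cv2.INTER_CUBIC))
E
```

```text
(no output)
```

View pics/cropA.png

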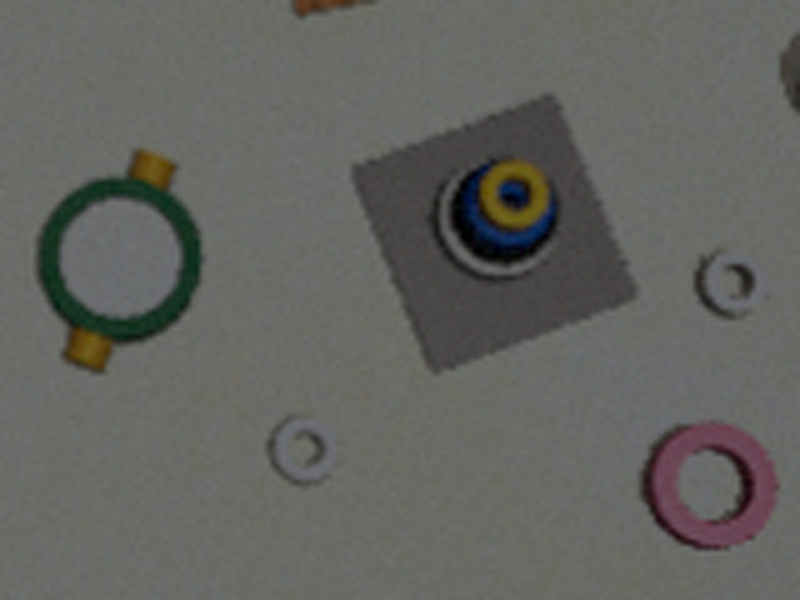

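View pics/cropB.png

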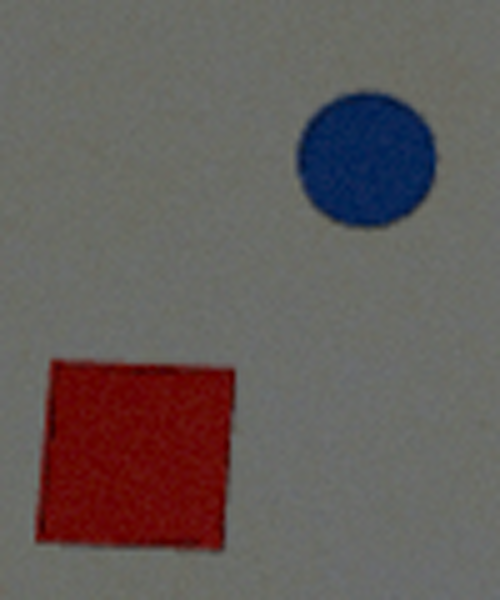

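View pics/cropC.png

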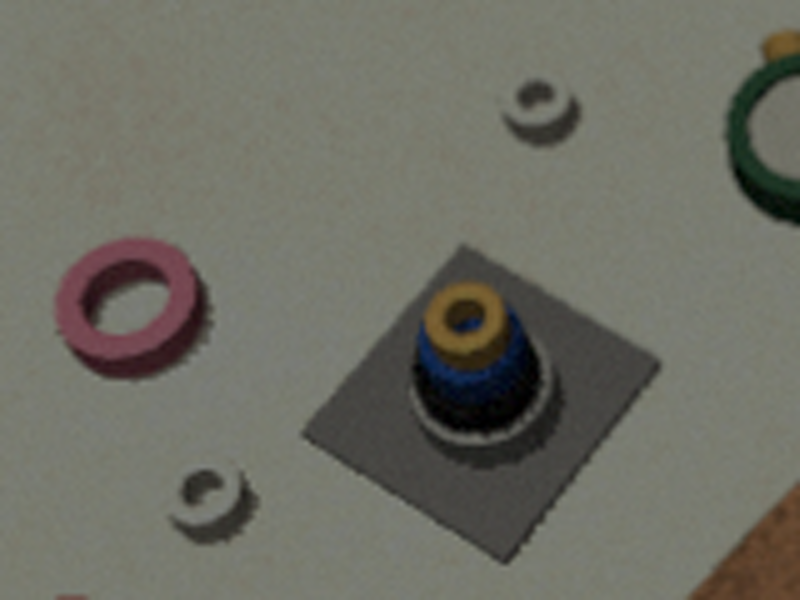

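The crop confirms it: the brass gland ring is on top of the stack (top view 372.6,218.4; scene view 182.8,257.9), and the other two rings are grey. Next I compute positions from both views.

Run:
```python
from h import *
from bench import kinematics
T=pickle.load(open("top.pkl","rb"));S=pickle.load(open("scene.pkl","rb"))
def c(ox,oy,u,v): return ((u+.5)/5-.5+ox,(v+.5)/5-.5+oy)
P=lambda n,d,uv,z: print(n,w(d,uv,z).round(4)[:2])
P("gland T",T,c(270,180,515,194),.088); P("gland S",S,c(90,195,466,316),.088)
P("body T outer",T,c(270,180,120.5,259),.028);P("body T rec",T,c(270,180,121,257),.026)
P("body S",S,(253.3,220.3),.026)
P("dish T",T,c(160,135,367,159),.008);P("dish S",S,(353.7,240.7),.007)
q=[w(T,c(160,135,*p),.007)[:2] for p in [(51,360),(235,369),(223,549),(37,543)]];print("tray",np.mean(q,0),q)
P("tray S",S,(346.5,174),.007)
P("cork T",T,(342.5,162.5),.006);P("cork S",S,(255,317),.006)
for n,u in dict(g1=(415,236),g2=(330,269),pink=(412,277)).items(): P(n,T,u,.02)
P("spray",S,(119,345),0.03)
```

```text
gland T [ 0.4814 -0.2246]
gland S [ 0.482  -0.2254]
body T outer [ 0.4528 -0.0241]
body T rec [ 0.4543 -0.0244]
body S [ 0.4573 -0.0247]
dish T [0.6349 0.1471]
dish S [0.6382 0.1454]
tray [0.46583377 0.2649509 ] [array([0.51709307, 0.31448553]), array([0.51445426, 0.21426133]), array([0.41537307, 0.21563137]), array([0.41641469, 0.31542536])]
tray S [0.4712 0.2635]
cork T [ 0.654  -0.1567]
cork S [ 0.6586 -0.1582]
g1 [ 0.4495 -0.3487]
g2 [ 0.3557 -0.1221]
pink [ 0.3401 -0.3377]
spray [ 0.5508 -0.4268]
```

```bash
cat >> h.py <<'E'
from bench import arm, jaws, kinematics, imaging
from scipy.spatial.transform import Rotation as Ro
def quat(x,y):
    b=(np.arctan2(y,x)+np.pi/2)/2
    return [0,np.cos(b),np.sin(b),0]
def hover(x,y,z=.2): arm.move_ptp([x,y,z],quat(x,y))
def shot(name):
    p=np.array(arm.get_eef_pos());q=np.array(arm.get_eef_rot())
    d=imaging.read_camera("wrist"); M=np.eye(4);M[:3,:3]=Ro.from_quat(q[[1,2,3,0]]).as_matrix();M[:3,3]=p
    W=np.linalg.inv(M@np.array(d["mount"])); d["R"]=W[:3,:3];d["t"]=W[:3,3]
    pickle.dump(d,open(name+".pkl","wb")); cv2.imwrite(f"pics/{name}.png",d["frame"][:,:,::-1]); return d
E
python3 - <<'E'
from h import *
hover(.455,-.0245,.25); a=shot("wbody"); print(arm.get_eef_pos(),arm.get_time_s())
hover(.482,-.225,.25); b=shot("wstack"); print(arm.get_eef_pos(),arm.get_time_s())
print(b["mount"])
cv2.imwrite("pics/w1.png",cv2.resize(np.hstack([a["frame"],b["frame"]])[:,:,::-1],(800,300),interpolation=cv2.INTER_AREA))
E
```

```text
[ 0.45529403 -0.02344404  0.24986879] 2.6667
[ 0.48266992 -0.22213505  0.24954665] 3.5417
[[ 5.17464603e-04 -9.58515799e-01 -2.85038935e-01  7.24568152e-02]
 [ 9.99999536e-01  7.27522167e-04 -6.31061603e-04 -4.60011024e-04]
 [ 8.12254661e-04 -2.85038477e-01  9.58515731e-01 -1.43961144e-01]
 [ 0.00000000e+00  0.00000000e+00  0.00000000e+00  1.00000000e+00]]
```

View pics/w1.png

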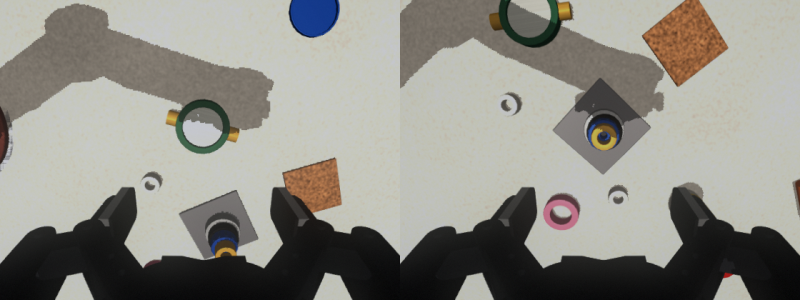

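The wrist view shows the body at (284,176) and the brass ring at (284,193) in full-image pixels. The arm was still settling, so I'll retake this and segment.

```bash
cat >> h.py <<'E'
def blob(d,lo,hi,near,rad=70,fill=True):
    hsv=cv2.cvtColor(d["frame"],cv2.COLOR_RGB2HSV); m=cv2.inRange(hsv,lo,hi)
    k=np.zeros_like(m); cv2.circle(k,tuple(int(v) for v in near),rad,255,-1); m&=k
    m=cv2.morphologyEx(m,cv2.MORPH_OPEN,np.ones((2,2),np.uint8))
    cs,_=cv2.findContours(m,cv2.RETR_EXTERNAL,cv2.CHAIN_APPROX_NONE)
    h=cv2.convexHull(max(cs,key=cv2.contourArea)); return cv2.fitEllipse(h)
E
python3 - <<'E'
from h import *
arm.pause(.4); b=shot("wstack"); print(arm.get_eef_pos())
e=blob(b,(18,90,60),(35,255,255),proj(b,[.482,-.225,.088])[0],45); print("gland",e,w(b,e[0],.088-.003))
e=blob(b,(50,60,20),(85,255,255),proj(b,[.455,-.0245,.028])[0],65); print("body?",e)
hover(.455,-.0245,.25); arm.pause(.5); a=shot("wbody"); print(arm.get_eef_pos())
e=blob(a,(50,60,20),(85,255,255),proj(a,[.455,-.0245,.028])[0],70); print("body",e,w(a,e[0],.026))
for n in "wbody",:
    print([proj(a,[.455,-.0245,.028])])
E
```

```text
[ 0.4820883  -0.22464173  0.25008332]
gland ((285.2513122558594, 191.15550231933594), (35.21794891357422, 36.67706298828125), 151.88302612304688) [ 0.48102983 -0.22674121  0.085     ]
body? ((181.40573120117188, 20.209333419799805), (82.45518493652344, 92.61663818359375), 140.10841369628906)
[ 0.45502928 -0.02468086  0.24996848]
body ((284.66351318359375, 176.91864013671875), (74.68777465820312, 75.04206848144531), 42.7103157043457) [ 0.4543908 -0.0245913  0.026    ]
[array([[285.18833472, 177.15019731]])]
```

```bash
cat >> h.py <<'E'
def pick(x,y,zt):
    jaws.set_gripper(1.0); hover(x,y,zt+.06); arm.pause(.3)
    print("hit",arm.move_linear([x,y,zt],.12,quat(x,y),contact_N=15)); arm.pause(.2)
    jaws.set_gripper(0.0); arm.pause(.2); o=arm.get_opening(); p=arm.get_eef_pos(); arm.move_linear([x,y,zt+.08],.12); arm.pause(.2)
    print("open",o,arm.get_opening(),"f",arm.get_finger_force(),"grasp z",p)
def place(x,y,zt,up=.08):
    hover(x,y,zt+up); arm.pause(.5)
    arm.move_linear([x,y,zt+.012],.15); 
    print("hit",arm.move_linear([x,y,zt],.04,contact_N=8)); arm.pause(.3); print(arm.get_eef_pos(),arm.get_contact_force())
    jaws.set_gripper(1.0); arm.pause(.2); arm.move_linear([x,y,zt+.08],.15); print("t",arm.get_time_s())
E
python3 - <<'E'
from h import *
pick(.4815,-.2255,.071)
place(.656,-.1575,.0095)
hover(.4815,-.2255,.25); arm.pause(.5); b=shot("w2")
e=blob(b,(100,90,30),(130,255,255),proj(b,[.482,-.225,.068])[0],50); print("wheel",e,w(b,e[0],.066))
E
```

```text
hit False
open 0.38267764570408747 0.3869654582275722 f 59.61721776489867 grasp z [ 0.48171937 -0.22569099  0.07143595]
hit False
[ 0.65610632 -0.1574725   0.00957696] [ 0.19930627 -0.70397771 -1.18374694]
t 13.5167
wheel ((285.23870849609375, 185.63693237304688), (44.99544143676758, 46.47711181640625), 5.810213088989258) [ 0.4809341  -0.22662087  0.066     ]
```

View pics/w2.png

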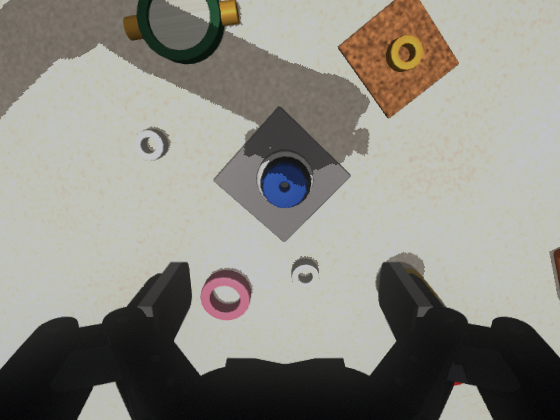

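The gland lies flat on the cork at (405,53). The handwheel is exposed at (285,186). Next: wheel to the dish.

Run:
```python
from h import *
pick(.4812,-.226,.053)
place(.6365,.1465,.0105); shot("wd")
hover(.4812,-.226,.25); arm.pause(.5); b=shot("w3")
a=pickle.load(open("wd.pkl","rb"))
c=b["frame"][110:250,200:380]
cv2.imwrite("pics/v3.png",cv2.resize(np.hstack([a["frame"],b["frame"]])[:,:,::-1],(800,300),interpolation=cv2.INTER_AREA))
cv2.imwrite("pics/v3c.png",cv2.resize(c[:,:,::-1],None,fx=4,fy=4,interpolation=cv2.INTER_CUBIC))
# dark seal top: outer ring
g=cv2.cvtColor(b["frame"],cv2.COLOR_RGB2HSV)
print(proj(b,[.4812,-.226,.046]))
```

```text
hit False
open 0.50458785536837 0.5005919696067198 f 60.86039251465991 grasp z [ 0.48143146 -0.2261215   0.05367027]
hit False
[0.63690045 0.14664166 0.01077575] [1.2455441  0.44121636 1.22715094]
t 23.425
[[285.28268436 180.45877435]]
```

View pics/v3.png

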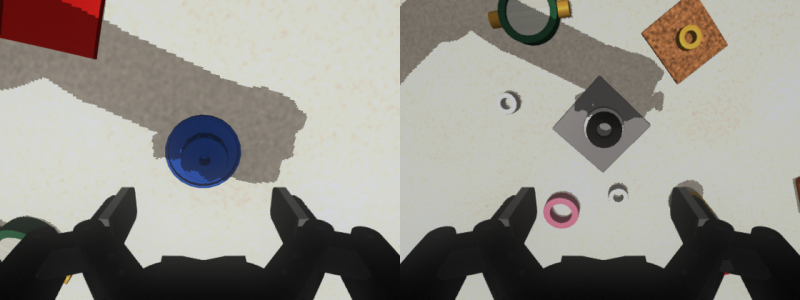

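View pics/v3c.png

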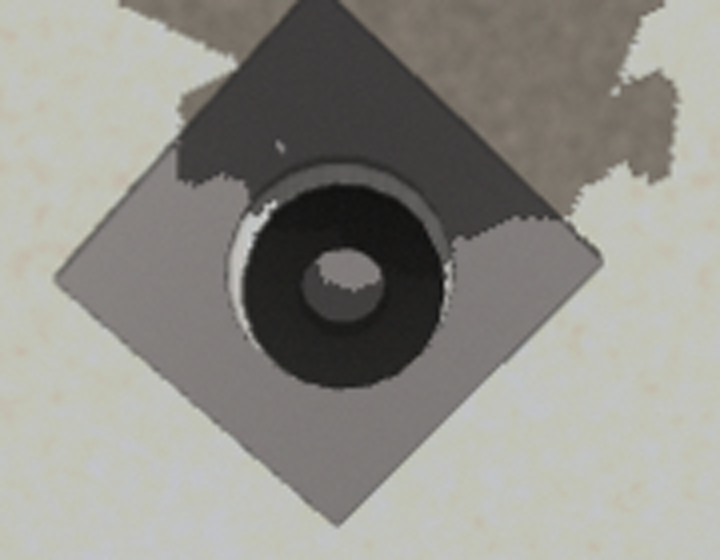

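The wheel is inside the dish (half-size view, 205,160). The seal is exposed at full pixel (286,181.5). Next: seal to the body recess.

Run:
```python
from h import *
b=pickle.load(open("w3.pkl","rb")); p=w(b,(200+86-.4,110+71.5-.4),.046); print(p)
a=pickle.load(open("wd.pkl","rb")); print("wheel",w(a,(205*1.4,160*1.4),.025),"dish",w(a,(203*1.4,151.5*1.4),.007))
pick(p[0],p[1],.035)
place(.4545,-.0245,.0285); arm.pause(.3); a=shot("wb4")
hover(p[0],p[1],.25); arm.pause(.5); b=shot("w4")
cv2.imwrite("pics/v4.png",cv2.resize(np.hstack([a["frame"],b["frame"]])[:,:,::-1],(800,300),interpolation=cv2.INTER_AREA))
```

```text
[ 0.48121126 -0.22679497  0.046     ]
wheel [0.63691312 0.14605294 0.025     ] dish [0.63434    0.14843915 0.007     ]
hit False
open 0.6131811490777582 0.6141579250546699 f 62.657163531985134 grasp z [ 0.48150962 -0.22688784  0.03589547]
hit True
[ 0.4550701  -0.02438506  0.02887279] [-1.12279296  0.47250479  4.92612494]
t 33.1917
```

View pics/v4.png

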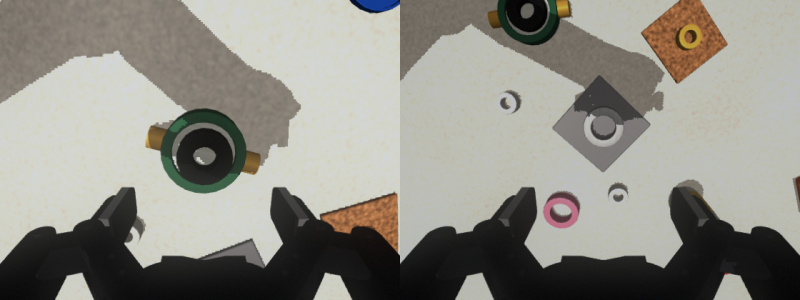

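The seal sits in the recess, about on centre (half-size view, 204,156). The flange is at full pixel (284,178). Next: flange to the tray.

Run:
```python
from h import *
a=pickle.load(open("wb4.pkl","rb")); cv2.imwrite("pics/v5.png",cv2.resize(a["frame"][140:280,195:375][:,:,::-1],None,fx=4,fy=4,interpolation=cv2.INTER_CUBIC))
b=pickle.load(open("w4.pkl","rb")); p=w(b,(203.5*1.4,126.5*1.4),.028); print(p)
pick(p[0],p[1],.011)
place(.4675,.2645,.0085); arm.pause(.3); a=shot("wt")
hover(.656,-.1575,.15); arm.pause(.5); b=shot("w5")
e=blob(b,(20,120,60),(35,255,255),proj(b,[.656,-.1575,.026])[0],40); print("gland",e,w(b,e[0],.024))
cv2.imwrite("pics/v6.png",cv2.resize(np.hstack([a["frame"],b["frame"]])[:,:,::-1],(800,300),interpolation=cv2.INTER_AREA))
```

```text
[ 0.48089563 -0.22625242  0.028     ]
hit False
open 0.7355831975431665 0.7355165425209019 f 65.84615919739008 grasp z [ 0.48121623 -0.22633266  0.01223337]
hit True
[0.46814072 0.26486785 0.00927011] [ 0.05922369 -0.16825019  5.82088963]
t 43.525
gland ((282.2149353027344, 208.85333251953125), (20.008464813232422, 34.037025451660156), 109.89379119873047) [ 0.65126374 -0.16533599  0.024     ]
```

View pics/v5.png

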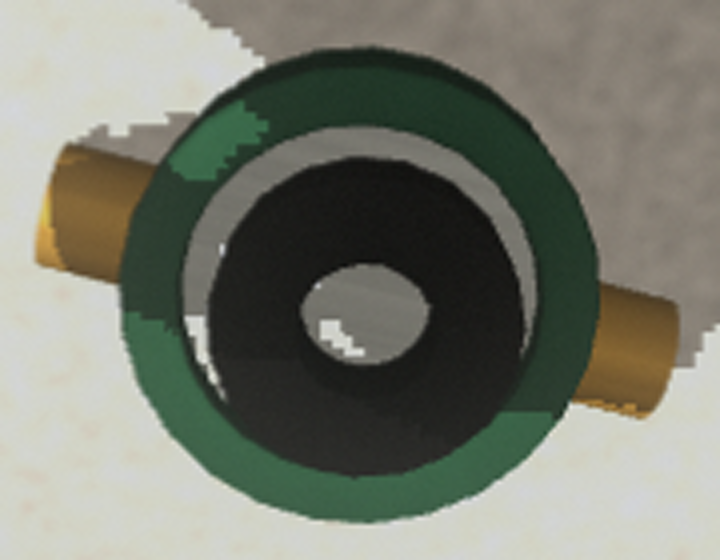

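View pics/v6.png

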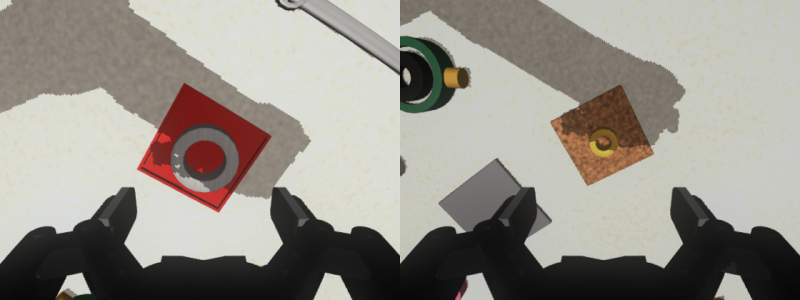

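The seal is in the recess at crop (367,317), the flange in the tray at half-size (205,158), and the gland on the cork at half-size (203,142). I compute the offsets, then move the gland.

Run:
```python
from h import *
a=pickle.load(open("wb4.pkl","rb")); f=lambda u,v:(195+(u+.5)/4-.5,140+(v+.5)/4-.5)
s=w(a,f(367,317),.039); print("seal",s,"body rec",w(a,f(361,302),.028))
t=pickle.load(open("wt.pkl","rb")); print("flange",w(t,(205*1.4,158*1.4),.025),"tray",w(t,(204*1.4,147.5*1.4),.007))
b=pickle.load(open("w5.pkl","rb")); p=w(b,(203.3*1.4,142*1.4),.026); print("gland",p)
pick(.656,p[1] if abs(p[1]+.1575)<.003 else -.1575,.0095)
place(.4548,-.0248,.0425); arm.pause(.5); a=shot("wf")
hover(.5,-.02,.3); arm.pause(.8); c=shot("wf2"); d=imaging.read_camera("top")
cv2.imwrite("pics/v7.png",cv2.resize(np.hstack([a["frame"],c["frame"]])[:,:,::-1],(800,300),interpolation=cv2.INTER_AREA))
cv2.imwrite("pics/v8.png",cv2.resize(a["frame"][120:280,190:390][:,:,::-1],None,fx=3,fy=3,interpolation=cv2.INTER_CUBIC))
print(arm.get_opening())
```

```text
seal [ 0.45466462 -0.02335662  0.039     ] body rec [ 0.45356617 -0.02412181  0.028     ]
flange [0.46705908 0.26643377 0.025     ] tray [0.46374458 0.27035803 0.007     ]
gland [ 0.65553499 -0.15649338  0.026     ]
hit False
open 0.38480349983780754 0.3854037823451657 f 59.61778240001877 grasp z [ 0.6563353  -0.15676254  0.00998778]
hit True
[ 0.45530877 -0.02469097  0.04283574] [-0.78473985  0.31441263  5.64061593]
t 53.8167
0.9961534881441354
```

View pics/v7.png

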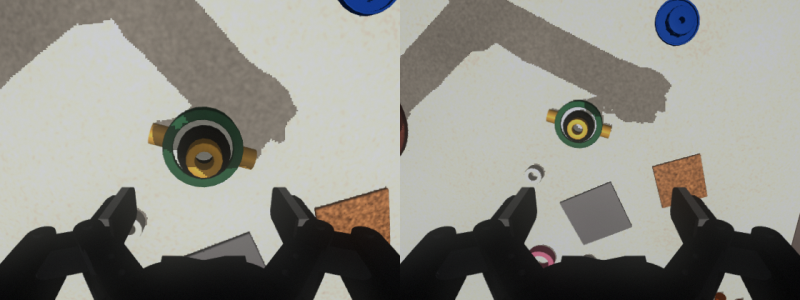

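View pics/v8.png

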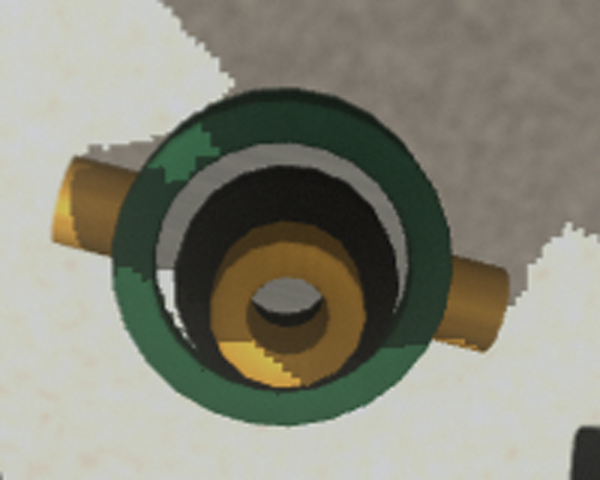

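The gland sits flat and centred on the seal, at (288,313) in the crop; contact came at the right height. The wheel is inside the dish and the flange inside the tray, each about 5 mm off centre by my estimates. I'll hand in.

Run:
```python
from h import *
from bench import job
a=pickle.load(open("wf.pkl","rb")); print(w(a,(285.5,224),.059))
print(job.close_job(),arm.get_time_s())
```

```text
[ 0.45464564 -0.02544244  0.059     ]
the job is handed in; nothing more can be done
the job is handed in; nothing more can be done
```

The job is handed in: in my last measurements the seal is seated in the valve body with the gland ring centred on it (within about 2 mm), the handwheel is in the dish and the flange in the tray, the wrench and spray bottle were not touched, and it took about 55 s; the hand-in returned no pass or fail.

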